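Put the right jar on the stirrer and fit its temperature probe

ROBOT

A 7-joint arm with a two-finger parallel gripper is mounted at the origin on the work surface. World frame = base frame: x ahead of the robot, y to its left, z up, the work surface at z = 0. Lengths are in mm, angles in rad, forces in N, time in s.
With the tool pointing down it reaches from about 400 to 900 mm from the base axis. Payload 5.6 kg.
Tool frame: the origin (TCP) lies midway between the tips of the shut fingers; the grasp point (between the pads) lies 19 mm behind it; z points along the fingers, y is the line along which they close (so a half turn about z gives the same grasp; the last joint's range is limited). The gripper opens to 92 mm and grips with 3 to 60 N. Pads are 20 mm wide; open, the fingers measure 128 mm over their backs; the gripper's body (75 mm by 189 mm) begins 69 mm behind the grasp point.
Start: joints at [1.087, 0.468, -0.012, 1.603, 0.006, 1.071, -0.056], TCP at [277.292, -587.893, 214.592] pointing down, gripper open.
Joint ranges: [-2.53, 2.53], [-0.31, 2.02], [-1.57, 1.55], [0.28, 2.44], [-1.29, 4.43], [0.15, 1.84], [-2.92, 2.92]. Speed limits (rad/s): [2.57, 2.57, 3.14, 3.14, 3.14, 3.14, 3.14].

INTERFACE

Orientations are given as a rotation vector (axis times angle).
In Python, from cell import robot, grip, kin, viewer gives the robot as it stands. Calls block until the motion is done:
- robot.movep(position, orientation): joint-space move of the TCP to a pose.
- robot.servo_line(position, feed=150, rotation=None): straight line of the TCP; rotation=None keeps the orientation; feed is the mean speed in mm/s.
- robot.goto_joints(angles): joint-space move.
- grip(opening, newtons=None): opening from 0.0 (shut) to 1.0 (fully open); newtons is the grip in N (None keeps the last); returns when the fingers have stopped.
- robot.hold(seconds).
- kin.ik(position, orientation): joint angles nearest the present ones, or None.
- robot.observe(): the state.
- viewer.read_camera(name): name is "side" or "top" or "wrist"; returns the picture (384x512x3 uint8, red, green, blue); there is no depth.
- viewer.camera_info(name): a dict with "camera_matrix" (3x3 intrinsics, pixels), "k1" (the pictures are not rectified: a ray, as slopes to the right and down, at radius r is drawn at 1 + k1 r^2 times it, then the intrinsics apply), "R" (3x3) and "t" (3): a world point X has camera coordinates R X + t. Camera axes: x right, y down, z forward; pixel columns grow to the right and rows downward; lengths in mm; the calibration is good to about 2 mm. A picture is of the moment at which its call begins: read the wrist's pose just before it. camera_info takes no time and is no camera call; for the wrist camera it gives the pose at the moment of the call.
A pose or a line that the arm cannot do raises robot.IKError and nothing moves.
- robot.job_done(): hands the job in; it is judged then, once.
Trained networks look in the newest picture that a camera, given by its name, has taken for a name from the list of things; names that differ only in an ending like _2 or _b are one class to them, and where a whole thing is asked for, a point or a joint stands for the part that bears it (a point fixed in the world has none). Each returns a list of dicts, best first, with "confidence" (0 to 1); they miss things now and then, are a little off and sometimes report something else, mostly with a low value. They report only what shows in the picture. A call takes as long as a camera call. They do not tell look-alikes from the thing itself.
- viewer.silhouettes(name, camera): "mask" (384x512 bool, what is visible of it).
- viewer.pinpoint(name, camera): "at" ([x, y, z] in mm, in the coordinates of the camera as it stood for that picture, good to about 4 mm: a listed point, or the origin of a listed thing).
The state is a dict: "t": time; "joints": joint angles; "joint_velocities": joint speeds; "joint_torque": joint torques, N m; "tcp_pos": TCP position; "tcp_rot": TCP orientation; "contact_force": force on the tool from outside, world axes, zero at the start; "wrist_torque": the same for the moment, N m; "grip_width": opening from 0.0 (shut) to 1.0 (fully open); "grip_force": force on a finger pad.
Only numpy, scipy, OpenCV 4.12 (cv2) and the standard library are available. Lean on these libraries where they do the work, as an engineer would, in place of code of your own. Each camera call takes 0.05 s, during which the arm holds its last target. There are 200 camera calls.

TASK

Swap the two lidded jars, so that the one with the hole in its lid stands upright in the middle of the stirrer's round plate and the plain one upright in the middle of the cork coaster; the rubber mat is free for parking a jar meanwhile. Then take the temperature probe from the wooden rack, put its stem down through the hole in the lid until the handle's collar rests on the lid, and let go. Keep the jars upright all along, and leave the test tubes and all other things where they are.

Things in the scene. Friction and masses are not known exactly. Their poses are not given: they have to be found in the camera images.
- holed_jar: Upright clear-glass jar, 60 mm diameter, 100 mm tall in all, about 0.3 kg; its top 12 mm is a grey lid (62 mm diameter) with one round 14 mm hole through its middle, the jar below being hollow down to 6 mm above its underside. Starts on the cork coaster. Origin: centre of the underside; z up.
- lid_hole (a point): Centre of the hole at the top face of the holed jar's lid, 100 mm above the jar's underside; z up along the jar. Moves with the jar.
- plain_jar: Upright clear-glass jar, 60 mm diameter, 85 mm tall in all, about 0.3 kg; its top 13 mm is a plain grey lid (62 mm diameter) without a hole. Starts on the stirrer. Origin: centre of the underside; z up.
- stirrer_plate (a point): Centre of the round flat aluminium plate (100 mm diameter) on top of the magnetic stirrer, at the plate's surface, 45 mm above the table. The stirrer is a white box, about 140 x 115 mm, fixed to the table.
- coaster_top (a point): Centre of the top face of the cork coaster, a disc 100 mm in diameter and 10 mm thick, fixed to the table.
- mat: Thin black rubber mat, 100 x 100 x 3 mm, fixed flat on the table and empty: a free place to park a jar for the moment. Origin: centre of its underside.
- probe: Temperature probe, about 60 g, hanging upright in a rack hole: black cylindrical handle, 18 mm diameter, 50 mm tall, with a 20 mm collar at its foot, over a straight steel stem, 10 mm diameter, 85 mm long, tapering over its last 10 mm to a 4 mm tip. Origin: on the axis at the underside of the collar; z up through the handle (handle 0 to +50 mm, stem to -85 mm).
- probe_tip (a point): The lower end of the probe's stem, 85 mm below the body's origin.
- rack: Light wooden rack fixed to the table, 56 mm (its x) by 150 mm (its y), top 105 mm above the table, with three 13 mm through holes along its y at -45, 0 and +45 mm. The probe hangs in any one, its collar on the rack top, and must be lifted over 85 mm to come out; test tubes hang in the other two. Origin: centre of its underside.
- tube_a: Glass test tube hanging in the rack by its rim (18 mm diameter, 6 mm high, standing on the rack's top); stem 11 mm diameter, 80 mm long. Leave it there. Origin: on the axis at the underside of the rim.
- tube_b: A second test tube, just like the first, in another hole. Leave it there.
- beaker_a: Empty glass beaker, 64 mm diameter, 75 mm tall, standing to the left; a bystander. Origin: centre of its underside.
- beaker_b: Empty glass beaker, 56 mm diameter, 65 mm tall, standing to the right; a bystander. Origin: centre of its underside.
- scoop: Steel spoon-shaped scoop, 180 mm long, lying on the table at the left near the robot; a bystander. Origin: under its middle.
There are look-alikes about, which are no part of the job. Leave any pink or turquoise look-alike of the holed_jar alone.

How it is judged:
By the outcome, as a careful person would: the job done as asked, in the order asked, and still so for the second after the job is handed in, with the robot touching nothing.
It also fails if it takes over 72 s, if anything falls off the work surface, if the arm or the gripper's body presses on something with over 40 N, if the wrist force passes 120 N, or if a joint passes its speed limit or range.

## Working session

There is one attempt and no reset: what is moved stays moved. The work goes in short steps, each a Python script; the robot and the scene stay as the last script left them, time stands still between calls to the robot, and variables do not carry over. Pictures are saved under pics/ and viewed, at most 10 in all, crops included, and the job is handed in when it is done.

```bash
mkdir -p pics; ls; cat > h.py <<'E'
import numpy as np, cv2
from cell import robot, grip, kin, viewer
def world(p, ci): return np.array(ci["R"]).T@(np.array(p)-np.array(ci["t"]))
def px(X, ci):
    c=np.array(ci["R"])@np.array(X,float)+np.array(ci["t"]); s=c[:2]/c[2]; s=s*(1+ci["k1"]*(s@s))
    return (np.array(ci["camera_matrix"])@[s[0],s[1],1])[:2]
def ray(uv, ci):
    K=np.array(ci["camera_matrix"]); d=np.array([(uv[0]-K[0,2])/K[0,0],(uv[1]-K[1,2])/K[1,1]]); s=d.copy()
    for _ in range(20): s=d/(1+ci["k1"]*(s@s))
    R=np.array(ci["R"]); return -R.T@np.array(ci["t"]), R.T@np.array([s[0],s[1],1])
def on_z(uv, z, ci):
    o,d=ray(uv,ci); return o+d*(z-o[2])/d[2]
E
python3 - <<'E'
from h import *
ims=[]
for c in ["top","side"]:
    im=viewer.read_camera(c); ci=viewer.camera_info(c)
    cv2.imwrite(f"pics/{c}0.png",im[...,::-1])
    print(c,np.round(-np.array(ci["R"]).T@ci["t"]),ci["k1"])
    for n in ["holed_jar","lid_hole","plain_jar","stirrer_plate","coaster_top","mat","probe","rack","tube_a","beaker_a","scoop"]:
        print(n,[(round(d["confidence"],2),np.round(world(d["at"],ci),1).tolist(),np.round(px(world(d["at"],ci),ci)).tolist()) for d in viewer.pinpoint(n,c)])
o=robot.observe();print(o["t"],o["tcp_rot"],o["contact_force"])
E
```

```text
pics
top [ 380.   -0. 1086.] -0.08374140551418263
holed_jar [(0.82, [605.5, -148.6, 0.5], [313.0, 161.0]), (0.81, [631.5, -17.8, 12.4], [267.0, 152.0]), (0.67, [519.5, 105.3, -1.6], [225.0, 193.0]), (0.66, [764.7, -57.7, 3.5], [279.0, 108.0]), (0.61, [618.7, 117.5, -1.8], [220.0, 159.0])]
lid_hole [(0.93, [520.1, 101.6, 104.9], [223.0, 188.0]), (0.9, [625.4, -15.2, 108.2], [266.0, 146.0]), (0.83, [623.1, 118.6, 99.1], [216.0, 150.0]), (0.75, [604.3, -144.0, 99.6], [316.0, 153.0]), (0.69, [763.9, -56.2, 97.2], [280.0, 97.0])]
plain_jar [(0.64, [466.8, 296.8, 47.1], [154.0, 212.0])]
stirrer_plate [(0.62, [461.4, 287.5, 41.5], [158.0, 214.0])]
coaster_top [(0.54, [635.1, -22.4, 10.8], [269.0, 151.0]), (0.16, [282.6, 397.2, 1.3], [124.0, 279.0])]
mat [(0.82, [436.8, -21.5, 3.3], [271.0, 221.0])]
probe [(0.6, [502.5, -267.3, 107.1], [366.0, 190.0])]
rack [(0.59, [502.7, -271.9, 5.2], [358.0, 195.0])]
tube_a [(0.61, [502.2, -308.7, 100.6], [381.0, 190.0]), (0.49, [505.7, -218.2, 104.2], [347.0, 189.0]), (0.21, [628.0, -17.8, 9.3], [267.0, 154.0])]
beaker_a [(0.74, [667.3, 244.4, 1.4], [177
[... 762 characters left out ...]
8, [457.2, 291.8, 43.4], [191.0, 183.0])]
coaster_top [(0.48, [630.7, -19.1, 10.8], [293.0, 205.0])]
mat [(0.73, [436.5, -23.7, 1.6], [251.0, 234.0])]
probe []
rack [(0.82, [507.5, -262.7, 0.2], [328.0, 259.0])]
tube_a [(0.57, [499.3, -219.6, 104.6], [316.0, 224.0]), (0.45, [503.2, -307.7, 106.5], [342.0, 236.0]), (0.4, [506.5, -265.4, 0.8], [328.0, 259.0])]
beaker_a [(0.63, [693.0, -247.1, 2.6], [361.0, 227.0]), (0.57, [666.3, 244.9, -3.5], [245.0, 177.0]), (0.22, [501.8, -263.0, 20.4], [327.0, 254.0])]
scoop [(0.42, [459.5, 293.0, 43.9], [191.0, 183.0]), (0.41, [630.8, -17.1, 10.9], [292.0, 205.0])]
1.2 [ 3.06558837e+00  6.86636178e-01 -2.65685619e-05] [ 0.36669775 -0.28084407  0.99167509]
```

View pics/top0.png

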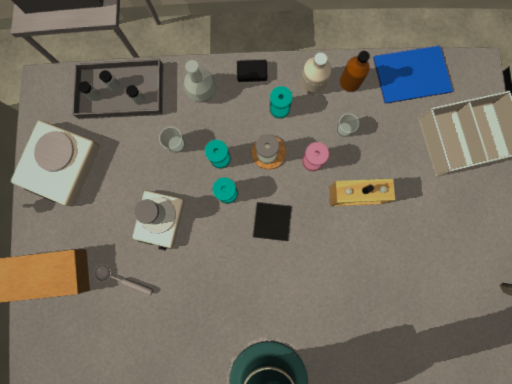

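View pics/side0.png

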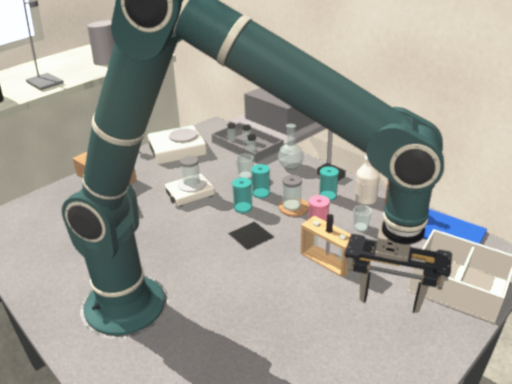

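```bash
cat >> h.py <<'E'
from scipy.spatial.transform import Rotation as Rn
def yaw(d): # tool down, x axis at d degrees
    a=np.radians(d)/2; return np.pi*np.array([np.cos(a),np.sin(a),0])
def see(names,save=None):
    ci=viewer.camera_info("wrist"); im=viewer.read_camera("wrist")
    if save: cv2.imwrite(f"pics/{save}.png",im[...,::-1])
    for n in names:
        print(n,[(round(d["confidence"],2),np.round(world(d["at"],ci),1).tolist()) for d in viewer.pinpoint(n,"wrist")])
    return ci,im
def T(): return round(robot.observe()["t"],2)
E
python3 - <<'E'
from h import *
ci=viewer.camera_info("wrist"); o=robot.observe()
print("cam in tool",Rn.from_rotvec(o["tcp_rot"]).as_matrix().T@(-np.array(ci["R"]).T@ci["t"]-o["tcp_pos"]))
print(np.round(np.array(ci["R"])@Rn.from_rotvec(o["tcp_rot"]).as_matrix(),2), np.array(ci["camera_matrix"]).round())
print(T()); robot.movep([505,-265,330],yaw(0)); print(T())
see(["probe","rack"],"w_rack")
robot.movep([628,-17,330],yaw(0)); print(T())
see(["lid_hole","coaster_top","holed_jar"],"w_coast"); 
robot.movep([460,293,330],yaw(0)); print(T())
see(["plain_jar","stirrer_plate"],"w_stir")
a=[cv2.imread(f"pics/{n}.png") for n in ["w_rack","w_coast","w_stir"]]
a=[cv2.resize(x,(400,300)) for x in a]
cv2.imwrite("pics/m1.png",np.vstack([np.hstack(a[:2]),np.hstack([a[2],a[2]*0])]))
E
```

```text
cam in tool [  75.05422452   -0.68049735 -169.66690065]
[[-0.    1.    0.  ]
 [-0.96 -0.   -0.26]
 [-0.26 -0.    0.96]] [[302.   0. 256.]
 [  0. 302. 194.]
 [  0.   0.   1.]]
1.2
2.73
probe [(0.72, [504.1, -263.6, 104.3])]
rack [(0.73, [500.0, -264.9, 0.3]), (0.28, [504.1, -264.6, 104.4])]
3.95
lid_hole [(0.97, [762.6, -52.4, 98.5]), (0.87, [523.4, 103.5, 101.6]), (0.83, [603.6, -146.6, 99.9]), (0.7, [622.1, 121.6, 99.6])]
coaster_top [(0.97, [636.6, -15.6, 7.5])]
holed_jar [(0.96, [600.6, -146.3, 1.4]), (0.87, [629.4, -12.3, 8.6]), (0.87, [765.4, -55.9, 0.3]), (0.78, [622.0, 119.8, 0.0]), (0.72, [519.5, 98.3, -2.1]), (0.25, [461.6, 299.2, 42.0])]
5.47
plain_jar [(0.95, [463.9, 299.9, 46.7])]
stirrer_plate []
```

View pics/m1.png

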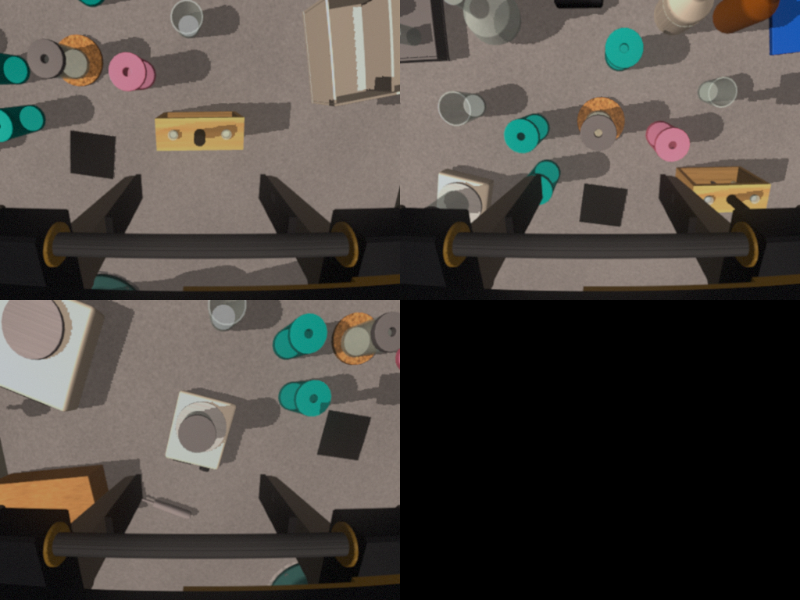

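The top and side views show the scene from the task. The target stirrer is at top pixel (158,218), with a bigger look-alike at (55,150). The holed jar is on the coaster at (268,150), the mat at (272,221) and the probe in the rack's middle hole at (367,190). The wrist montage agrees, with the plain lid at (198,432), sitting off-centre on the plate. I'll park the plain jar first.

```bash
python3 - <<'E'
from h import *
ci=viewer.camera_info("wrist")
p=on_z((253.5,168.7),130,ci); print("lid",p)
x,y=(p[:2]+[463.5,298.5])/2; print(x,y)
robot.movep([x,y,180],yaw(0)); robot.servo_line([x,y,76],feed=150)
grip(0.0,30); o=robot.observe(); print(T(),o["grip_width"]*92,o["grip_force"],o["contact_force"].round(1) if hasattr(o["contact_force"],'round') else o["contact_force"])
robot.servo_line([x,y,160],feed=150)
o=robot.observe(); print(o["grip_width"]*92,np.round(o["contact_force"],1))
robot.servo_line([437,-22.5,160],feed=250)
ci,im=see([],"w_carry"); print(T())
robot.servo_line([437,-22.5,76-45+3+1],feed=100)
print(np.round(robot.observe()["contact_force"],1))
grip(1.0); robot.servo_line([437,-22.5,150],feed=200)
robot.movep([460,293,330],yaw(0)); print(T())
see(["stirrer_plate"],"w_stir2")
robot.movep([600,-17,330],yaw(0)); print(T())
see(["lid_hole","coaster_top","holed_jar","plain_jar"],"w_coast2")
print(robot.observe()["tcp_pos"],T())
a=[cv2.imread(f"pics/{n}.png") for n in ["w_carry","w_stir2","w_coast2"]]
a=[cv2.resize(x,(400,300)) for x in a]
cv2.imwrite("pics/m2.png",np.vstack([np.hstack(a[:2]),np.hstack([a[2],a[2]*0])]))
E
```

```text
lid [467.14445671 296.3092931  130.        ]
465.3222283574929 297.4046465520089
7.68 61.248817557261106 30.000409483909607 [-1.  -1.7  3.4]
61.175705653420486 [-0.  -0.1 -2.9]
9.88
[-0.2  1.1 -2.3]
13.98
stirrer_plate [(0.81, [460.0, 294.3, 41.9])]
15.37
lid_hole [(0.95, [622.6, 121.5, 99.5]), (0.86, [602.4, -145.0, 101.4]), (0.83, [758.6, -53.6, 97.4]), (0.77, [627.6, -16.1, 112.1]), (0.77, [520.6, 103.0, 103.5])]
coaster_top [(0.84, [635.4, -16.1, 8.8]), (0.49, [505.7, -306.6, 103.9])]
holed_jar [(0.87, [765.6, -58.7, -0.5]), (0.85, [618.5, 121.7, -0.9]), (0.83, [518.8, 97.6, 0.7]), (0.76, [601.8, -141.9, 0.5]), (0.66, [628.6, -10.4, 5.3])]
plain_jar [(0.61, [498.9, -308.7, 104.2]), (0.55, [434.1, -20.0, 2.8])]
[599.92814257 -15.71215491 330.15034264] 15.62
```

View pics/m2.png

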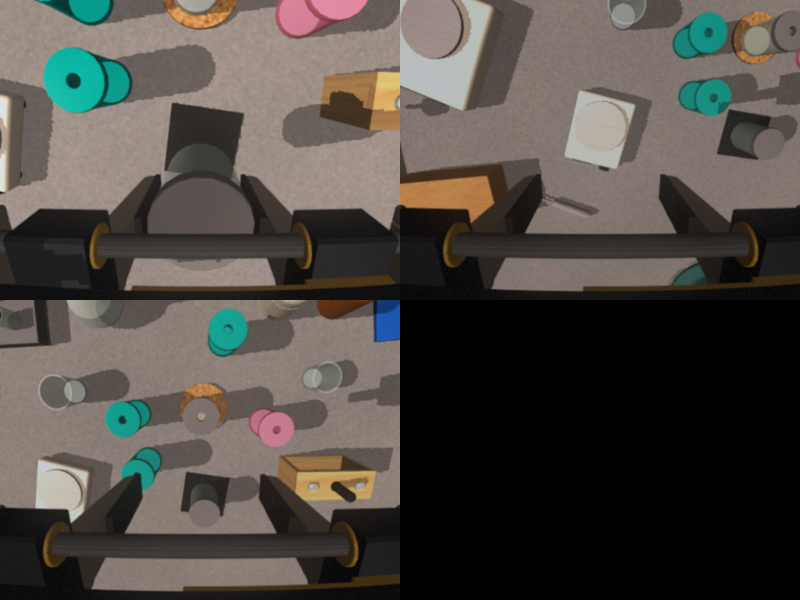

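The plain jar now stands upright on the mat (lid at montage pixel (205,510)). The empty plate is at (601,126), and the holed jar is at (201,413), a little off the coaster's centre. Next I'll fit the plate, the coaster and the lid hole.

```bash
cat >> h.py <<'E'
def camat(pos,rot):
    ci=dict(viewer.camera_info("wrist")); o=robot.observe()
    Ro=Rn.from_rotvec(o["tcp_rot"]).as_matrix(); M=np.array(ci["R"])@Ro
    off=Ro.T@(-np.array(ci["R"]).T@ci["t"]-o["tcp_pos"])
    R=Rn.from_rotvec(rot).as_matrix(); ci["R"]=M@R.T; ci["t"]=-ci["R"]@(np.array(pos)+R@off); return ci
def circfit(pts,z,ci,r):
    from scipy.optimize import least_squares
    P=np.array([on_z(p,z,ci)[:2] for p in pts])
    s=least_squares(lambda q:np.hypot(*(P-q).T)-r,P.mean(0),loss="soft_l1",f_scale=1.0); return s.x,np.sqrt(np.median(s.fun**2)),len(P)
E
python3 - <<'E'
from h import *
robot.hold(0.3); ci,im=see(["lid_hole"],"w_coast3"); print(robot.observe()["tcp_pos"])
# coaster: orange
hsv=cv2.cvtColor(im,cv2.COLOR_RGB2HSV)
u,v=px([633,-18,10],ci).astype(int); uh,vh=px([627,-15.5,110],ci).astype(int); print(u,v,uh,vh)
m=((hsv[...,0]<16)&(hsv[...,1]>110)).astype(np.uint8); w=np.zeros_like(m); cv2.circle(w,(int(u),int(v)),40,1,-1); m*=w
c=np.vstack(cv2.findContours(m,0,1)[0])[:,0]; h=cv2.convexHull(c)[:,0]
P=np.array([on_z(p,10,ci)[:2] for p in h]); print("hull",np.round(P).tolist())
print("coaster",circfit(h,10,ci,50))
s=cv2.imread("pics/w_stir2.png"); cs=camat([460,293,330],yaw(0)); print("plate px",px([460,293,45],cs))
A=cv2.resize(im[vh-35:vh+45,uh-50:uh+50,::-1],None,fx=4,fy=4,interpolation=2)
q=px([460,293,45],cs).astype(int); B=cv2.resize(s[q[1]-40:q[1]+40,q[0]-50:q[0]+50],None,fx=4,fy=4,interpolation=2)
print("A origin",uh-50,vh-35,"B origin",q-[50,40])
cv2.imwrite("pics/m3.png",np.hstack([A,B]))
E
```

```text
lid_hole [(0.83, [628.4, -19.6, 112.5]), (0.79, [604.7, -144.4, 100.8]), (0.68, [520.0, 103.4, 103.9]), (0.67, [622.8, 119.7, 96.7]), (0.66, [760.2, -53.3, 96.6])]
[600.0100785  -17.0055299  329.96690109]
257 138 256 149
hull [[683.0, -22.0], [682.0, -32.0], [679.0, -40.0], [677.0, -43.0], [673.0, -50.0], [667.0, -56.0], [662.0, -60.0], [653.0, -64.0], [648.0, -66.0], [640.0, -68.0], [631.0, -68.0], [623.0, -67.0], [618.0, -65.0], [608.0, -61.0], [602.0, -56.0], [597.0, -51.0], [595.0, -48.0], [616.0, 25.0], [618.0, 27.0], [623.0, 28.0], [632.0, 30.0], [639.0, 30.0], [648.0, 28.0], [656.0, 24.0], [659.0, 23.0], [668.0, 16.0], [670.0, 15.0], [676.0, 7.0], [679.0, 0.0], [682.0, -9.0], [683.0, -20.0]]
coaster (array([633.45494174, -19.17000969]), np.float64(0.7971666721593706), 31)
plate px [257.08137675 162.40421464]
A origin 206 114 B origin [207 122]
```

View pics/m3.png

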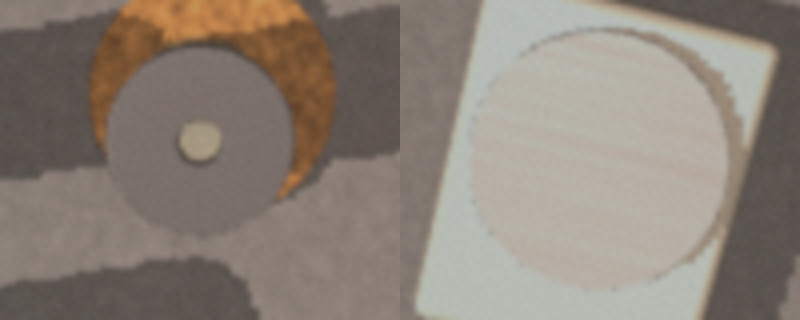

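The hole is at wrist pixel (256,149), and the plate's centre is at (256.75,161.75). I'll move the holed jar to the plate, then the plain jar to the coaster.

```bash
python3 - <<'E'
from h import *
ci=viewer.camera_info("wrist")
H=on_z((256,149.2),110,ci)[:2]; P=on_z((256.75,161.75),45,camat([460,293,330],yaw(0)))[:2]
L=on_z((262.4,268.8),88,ci)[:2]; print("hole",H,"plate",P,"parked lid",L)
C=np.array([633.4,-19.0]); D=yaw(0)
def mv(x,z,f): robot.servo_line([*x,z],feed=f)
robot.movep([*H,170],D); mv(H,57,150); grip(0.0,30); print(T(),robot.observe()["grip_width"]*92)
mv(H,185,180); mv(P,185,250); mv(P,110,150); mv(P,92.8,60); print(np.round(robot.observe()["contact_force"],1))
grip(1.0); mv(P,160,200); print(T())
robot.movep([460,293,330],D); robot.hold(.2)
ci,im=see(["lid_hole","plain_jar"],"w_stir3"); print("hole px pred",px([*P,145],ci)); print(T())
u,v=px([*P,145],ci).astype(int); u2,v2=px([437,-22.5,88],ci).astype(int); print(u,v,u2,v2)
A=cv2.resize(im[v-40:v+40,u-50:u+50,::-1],None,fx=4,fy=4,interpolation=2)
cv2.imwrite("pics/m4.png",np.hstack([A,cv2.resize(im[...,::-1],(400,320))]))
E
```

```text
hole [627.8336271  -15.50004764] plate [461.00159201 293.5027822 ] parked lid [444.04559498 -25.06590909]
18.18 61.63880487125369
[ 0.3 -1.1 -3.4]
22.77
lid_hole [(0.83, [457.5, 293.8, 147.0]), (0.78, [622.0, 116.8, 95.8])]
plain_jar [(0.84, [435.2, -17.7, 3.5]), (0.51, [635.8, -14.7, 7.7])]
hole px pred [256.02212701 174.5408426 ]
23.83
256 174 474 183
```

View pics/m4.png

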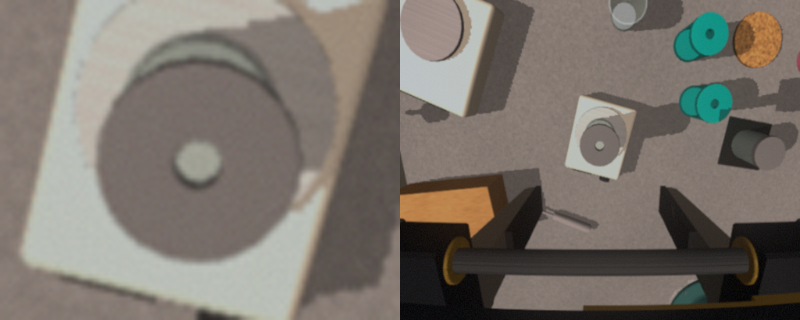

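The holed jar stands upright in the middle of the plate, with its hole at wrist pixel (255.2,174.2) against a predicted (256.0,174.5). The coaster is empty. The parked lid is at about (473,180). Next is the plain jar.

```bash
python3 - <<'E'
from h import *
ci=viewer.camera_info("wrist"); print("hole",on_z((255.2,174.2),145,ci))
C=np.array([633.4,-19.0]); D=yaw(0)
def mv(x,z,f): robot.servo_line([*x,z],feed=f)
def lid(ci,im,X,z,r=31):
    u,v=px([*X,z],ci); rp=abs(px([X[0],X[1]+r,z],ci)-[u,v]).max()
    g=cv2.medianBlur(cv2.cvtColor(im,cv2.COLOR_RGB2GRAY),3); x0,y0=int(u)-45,int(v)-45; G=cv2.resize(g[max(y0,0):y0+90,x0:x0+90],None,fx=4,fy=4)
    c=cv2.HoughCircles(G,cv2.HOUGH_GRADIENT,1,20,param1=60,param2=15,minRadius=int(3.6*rp),maxRadius=int(4.4*rp))
    return [on_z(((q[0]+.5)/4-.5+x0,(q[1]+.5)/4-.5+max(y0,0)),z,ci)[:2].round(1) for q in c[0][:3]] if c is not None else None
robot.movep([400,-20,330],D); robot.hold(.2)
ci,im=see(["plain_jar"],"w_mat"); X=lid(ci,im,(439,-22.5),88); print(X)
x=np.array([440,-22.5])
for q in (X or []):
    if np.hypot(*(q-x))<5: x=(q+x)/2; break
print(x)
mv(x,140,250); mv(x,34,150); grip(0.0,30); print(T(),robot.observe()["grip_width"]*92)
mv(x,150,180); mv(C,150,250); mv(C,60,150); mv(C,41.8,60); print(np.round(robot.observe()["contact_force"],1))
grip(1.0); mv(C,130,200); print(T())
robot.movep([600,-17,330],D); robot.hold(.2)
ci,im=see(["plain_jar","probe"],"w_coast4"); print(lid(ci,im,C,95),px([*C,95],ci),T())
u,v=px([*C,95],ci).astype(int); print(u,v)
A=cv2.resize(im[v-40:v+40,u-50:u+50,::-1],None,fx=4,fy=4,interpolation=2)
cv2.imwrite("pics/m5.png",np.hstack([A,cv2.resize(im[...,::-1],(400,320))]))
E
```

```text
hole [461.86896582 295.11080591 145.        ]
plain_jar [(0.85, [436.9, -19.6, 4.6])]
[array([436.6, -21.4])]
[438.3  -21.95]
27.69 61.363300332152754
[ 0.3 -0.  -1.4]
31.82
plain_jar [(0.59, [628.9, -13.8, 10.7])]
probe [(0.96, [501.8, -263.1, 104.2])]
None [258.62115647 142.71481997] 33.0
258 142
```

View pics/m5.png

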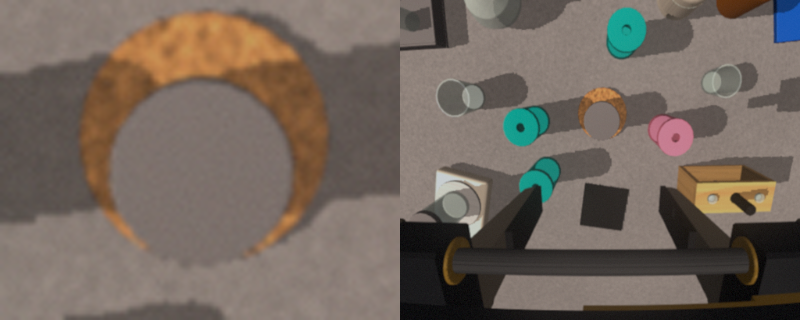

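The plain jar stands upright within about 2 mm of the coaster's centre (lid at crop pixel (201,171)). Now I'll grasp the probe by its handle and hover it over the hole for a look.

```bash
python3 - <<'E'
from h import *
P=np.array([503,-263.5]); H=np.array([461.4,294.3])
for d in (90,-90): print(d,[np.round(kin.ik([*q],yaw(d)),2).tolist() if kin.ik([*q],yaw(d)) is not None else None for q in ([*P,119],[*H,264])])
j=kin.ik([*P,119],yaw(90)),kin.ik([*P,119],yaw(-90)); j0=robot.observe()["joints"]
d=90 if j[0] is not None and (j[1] is None or abs(j[0][6])<abs(j[1][6])) else -90
D=yaw(d); print(d)
def mv(x,z,f): robot.servo_line([*x,z],feed=f)
robot.movep([*P,230],D); mv(P,119,120); grip(0.0,30); o=robot.observe(); print(T(),o["grip_width"]*92,np.round(o["contact_force"],1),o["tcp_pos"])
mv(P,290,150); o=robot.observe(); print(o["grip_width"]*92,np.round(o["contact_force"],1))
mv(H,290,300); mv(H,268,100); robot.hold(.3)
ci,im=see(["probe_tip","lid_hole","probe"],"w_hov"); print(T(),robot.observe()["tcp_pos"])
u,v=px([*H,145],ci).astype(int); a,b=px([*H,169],ci); print("hole pred",px([*H,145],ci),"tip pred",a,b)
x0,y0=max(u-50,0),max(v-60,0); print(x0,y0)
A=cv2.resize(im[y0:y0+100,x0:x0+100,::-1],(400,400),interpolation=2)
cv2.imwrite("pics/m6.png",np.hstack([A,cv2.resize(im[...,::-1],(400,400))]))
E
```

```text
90 [[0.75, 0.49, -0.42, 1.86, 0.26, 0.84, 0.2], [-0.05, 0.34, -0.72, 1.77, 0.24, 1.13, -0.84]]
-90 [[0.39, 0.45, 0.05, 1.89, -0.03, 0.81, -2.69], [0.3, 0.61, -1.31, 1.75, 0.61, 1.28, 1.99]]
90
36.91 16.71107081152033 [ 0.6  0.7 -0.8] [ 502.94243545 -263.48850762  118.96366583]
16.47479718398181 [ 0.3 -0.5 -0.1]
probe_tip [(0.6, [456.3, 296.6, 163.6])]
lid_hole [(0.7, [460.7, 294.4, 148.4])]
probe [(0.68, [459.7, 296.2, 253.8]), (0.25, [277.8, 399.4, 0.7]), (0.19, [668.2, 248.6, 1.8])]
41.08 [461.42814085 294.35664829 268.14085437]
hole pred [256.01573801 189.5708094 ] tip pred 255.9981846797013 196.039862841167
206 129
```

View pics/m6.png

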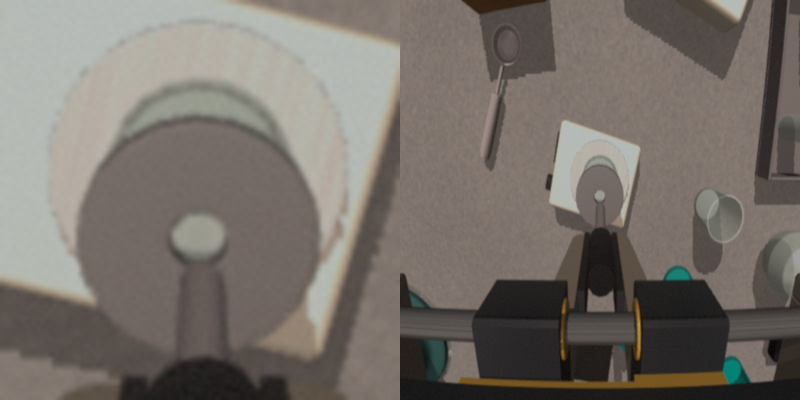

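The probe is held upright with its tip at crop pixel (203,265), just short of the hole centre at (199,237). Allowing for height, the hole lies about 1 mm in −x and 2 mm in +y from the tip. I'll correct that, go down a little and look again.

```bash
python3 - <<'E'
from h import *
H=np.array([460.6,295.9])
def mv(x,z,f): robot.servo_line([*x,z],feed=f)
f0=np.array(robot.observe()["contact_force"])
mv(H,250,60); robot.hold(.3)
ci,im=see(["probe_tip","lid_hole"],"w_hov2"); print(T(),robot.observe()["tcp_pos"],np.array(robot.observe()["contact_force"])-f0)
print("hole pred",px([*H,145],ci),"tip pred",px([*H,151],ci))
u,v=px([*H,145],ci).astype(int); x0,y0=u-35,v-35; print(x0,y0)
cv2.imwrite("pics/m7.png",cv2.resize(im[y0:y0+70,x0:x0+70,::-1],(560,560),interpolation=2))
E
```

```text
probe_tip [(0.64, [459.8, 298.0, 148.8])]
lid_hole [(0.67, [460.9, 293.0, 148.8])]
41.98 [460.67492255 295.93337559 250.14839605] [ 0.06989094  0.6722486  -1.27907877]
hole pred [256.0915316  194.28709663] tip pred [256.08700768 196.00424935]
221 159
```

View pics/m7.png

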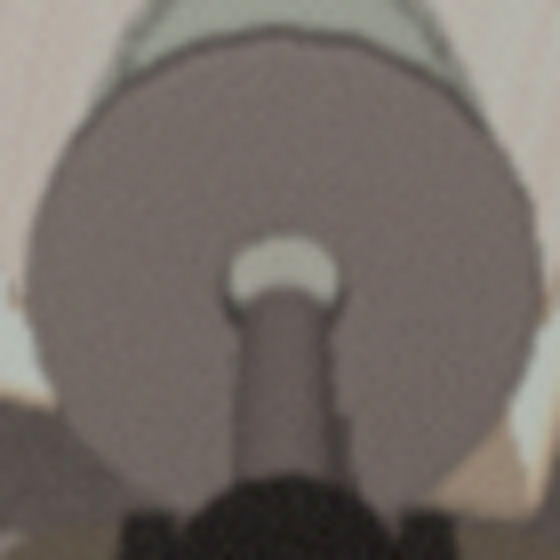

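The tip is now centred over the hole (tip end at crop (286,290), hole centre near (284,286), the height difference accounting for the rest) to within about 0.7 mm. I'll insert it in steps, watching the force.

```bash
python3 - <<'E'
from h import *
H=np.array([460.6,296.3])
f0=np.array(robot.observe()["contact_force"]); ok=True
for z in [242,234,226,215,200,185,172,164,159.6]:
    robot.servo_line([*H,z],feed=50 if z>220 else 70)
    f=np.array(robot.observe()["contact_force"])-f0; print(z,f.round(1),T())
    if z>160 and np.linalg.norm(f)>5: ok=False; print("stop"); break
if ok:
    grip(0.6); robot.hold(.3); robot.servo_line([*H,260],feed=200); print(np.round(robot.observe()["contact_force"],1))
    robot.movep([460,230,330],yaw(90)); robot.hold(.2)
    ci,im=see(["probe","lid_hole","holed_jar"],"w_end"); s=viewer.read_camera("side"); print(T())
    cs=viewer.camera_info("side"); u,v=px([461,295,110],cs).astype(int)
    cv2.imwrite("pics/m8.png",np.hstack([cv2.resize(s[v-40:v+40,u-40:u+40,::-1],(400,400),interpolation=2),cv2.resize(im[...,::-1],(400,400))]))
E
```

```text
242 [-1.   0.5  0.9] 42.29
234 [0.2 0.1 0.7] 42.6
226 [-0.1 -0.1  1.7] 42.91
215 [1.  1.3 1.1] 43.22
200 [ 0.7 -0.5  1. ] 43.58
185 [-0.5 -0.5  1.1] 43.95
172 [0.3 0.5 0.3] 44.28
164 [ 1.5 -0.5  0.5] 44.55
159.6 [ 1.  -0.4  0.1] 44.8
[ 0.7  0.  -0.4]
probe [(0.52, [460.2, 295.7, 141.9])]
lid_hole [(0.85, [518.9, 99.2, 103.7]), (0.73, [620.5, 123.5, 96.8]), (0.57, [458.6, 293.8, 147.1])]
holed_jar [(0.96, [520.0, 98.8, 0.5]), (0.95, [619.4, 122.1, -3.2]), (0.76, [601.1, -144.1, 0.7]), (0.56, [462.5, 295.2, 42.1]), (0.26, [435.1, -19.9, -1.3])]
47.38
```

View pics/m8.png

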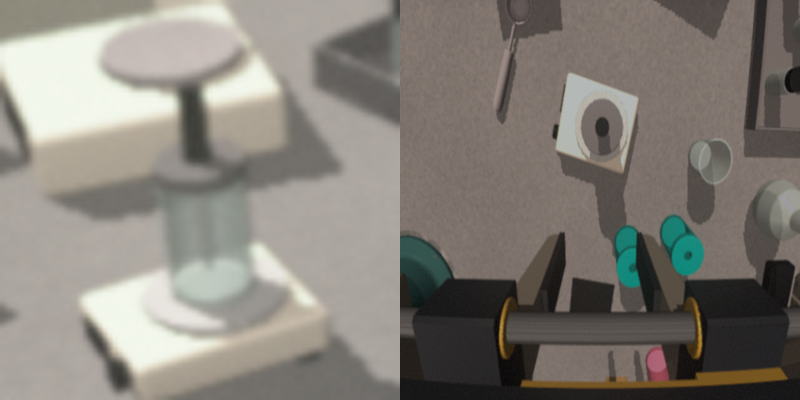

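The probe stands upright with its collar on the lid (side crop (195,150)). The jar is central on the plate (wrist (602,127)) and everything else is in place, so I'm handing in.

```bash
python3 -c "
from h import *
print(robot.job_done())"
```

```text
the job is handed in; nothing more can be done
None
```

I swapped the jars, put the probe in the holed jar's lid with its collar resting on it, and handed the job in at about 47 s of the 72 s allowed; the final pictures showed everything in place.

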